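# Fit the knock-bar pad from the parts bin

### The job

Get the ribbed U-channel pad out of its narrow lane in the grey parts bin and hang it over the bar of the steel knock box. The lane is too tight for fingers, so shift the round puck out of the way, slide the pad along the bin floor into the open bay, and lift it out there; lower it over the bar rather than dropping it. The puck stays flat in the bin and everything else stays where it is.

Things in the scene. Friction and masses are not known exactly. Their poses are not given: they have to be found in the camera images.
- bin: Fixed grey open bin, 290 (x) by 252 (y) by 60 mm high, walls and floor 4 mm. Origin: centre of underside. Three 4 mm dividers at y -62, 0, +62 mm, tops at z 48 mm, run from x = -20 mm to the +x wall (inner face x 141 mm): four lanes 58 mm wide centred at y -93, -31, 31, 93. x -141 to -20 mm is the open bay (y -122 to 122), on the robot's side. Left or right of the table, yaw within 0.3 rad.
- pad: Rigid black inverted-U channel with ribbed stepped top, 90 long (x), 46 wide (y), 46 mm high, 0.2 kg. Legs 9 mm thick, 28 mm apart; web underside 32 mm above the feet. Origin: middle of the foot plane; z up. Starts upright on the bin floor inside one of the two middle lanes, x along it, front end 6 to 20 mm inside the lane mouth, 50 mm or more free behind it.
- puck: Steel coffee distributor puck, a disc 58 mm in diameter and 30 mm high, 0.3 kg. Origin: centre of its underside. Starts flat on the floor of the bay in front of the pad's lane, blocking it.
- brush: Black cleaning brush block, 100 by 42 by 48 mm high with a narrow raised grip ridge, lying in the other middle lane. Origin: centre of its underside.
- tin: Small plain metal tin, 48 mm diameter, 55 mm high, standing in one outer lane. Origin: centre of its underside.
- stamper: Small steel tamper, 52 mm base diameter, 55 mm high, standing in the other outer lane. Origin: centre of its underside.
- knockbox: Fixed open steel knock box, 190 (x) by 170 (y) by 105 mm high, walls 4 mm. Origin: centre of its underside. A round bar 18 mm in diameter runs along its y from wall to wall over the middle (x = 0), axis 95 mm above the underside. Stands on the other half of the table from the bin.
- bar_top (a point): Mid-length point on the top line of the knock box's bar, 104 mm above the table; axes as the knock box, so the bar runs along y. A seated pad has its origin 32 mm below this point.
- canister: Steel coffee canister with dark wooden lid, 96 mm diameter, 172 mm high, 0.9 kg, standing between bin and knock box. Origin: centre of its underside.
- jug: Steel milk jug with handle, 76 mm diameter (handle reaches 62 mm from the axis), 100 mm high, standing between bin and knock box nearer the robot. Origin: centre of its underside.

How it is judged:
On the way, in this order (a step that is already met when the one before it is completed fails the run):
1. the pad has been slid along the bin floor until at least 45 mm of its length is out of the lane, in the bay, still standing on the floor (x of pad in the frame of bin below -0.02 m and z of pad in the frame of bin between -0.005 and 0.015 m and angle between pad's own z axis and vertical below 0.25 rad), for 0.1 s.
2. the pad has been lifted out: its feet are at least 70 mm above the bin's underside (z of pad in the frame of bin above 0.07 m), for 0.1 s.
At the end, for the whole second after the job is handed in: Pad released, at rest over the knock box bar: upright (0.2 rad), along it (0.15 rad), web resting on the bar (height within 5 mm), centred across the bar within 8 mm and within 30 mm of mid-bar; puck flat (0.3 rad) on the bin floor (x of pad in the frame of bar_top between -0.008 and 0.008 m and y of pad in the frame of bar_top between -0.03 and 0.03 m and z of pad in the frame of bar_top between -0.038 and -0.027 m and angle between pad's own z axis and vertical below 0.2 rad and angle between the x axis of pad and the y axis of knockbox, either way round below 0.15 rad and linear speed of pad below 0.03 m/s and x of puck in the frame of bin between -0.145 and 0.145 m and y of puck in the frame of bin between -0.126 and 0.126 m and z of puck in the frame of bin between -0.01 and 0.02 m and angle between puck's own z axis and vertical below 0.3 rad); the robot touches nothing.
It fails at once if the pad is dropped or slammed onto the bar: faster than 0.5 m/s while its origin is within 60 mm of the bar's top point (distance between pad and bar_top below 0.06 m and linear speed of pad above 0.5 m/s).
It fails at once if the brush, tin or small tamper in the bin is moved more than 25 mm (distance of any of brush, tin, stamper from where it was at the start of the episode above 0.025 m).
It fails at once if the canister or jug is moved more than 25 mm (distance of any of canister, jug from where it was at the start of the episode above 0.025 m).
It fails at once if the puck is taken out of the bin (more than 70 mm above the bin's underside) (z of puck in the frame of bin above 0.07 m).
It also fails if it takes over 67 s, if anything falls off the work surface, if the arm or the gripper's body presses on something with over 40 N, if the wrist force passes 120 N, or if a joint passes its speed limit or range.

### The arm

A 6-joint arm with a two-finger parallel gripper is mounted at the origin on the work surface. World frame = base frame: x ahead of the robot, y to its left, z up, the work surface at z = 0. Lengths are in m, angles in rad, forces in N, time in s.
With the tool pointing down it reaches from about 0.375 to 0.975 m from the base axis. Payload 3.8 kg.
Tool frame: the origin (TCP) lies between the finger pads; the fingertips stand 8 mm ahead of it and the grasp point (between the pads) lies 11 mm behind it (tcp_to_tips is the distance from the TCP to the fingertips, in m); z points along the fingers, y is the line along which they close (so a half turn about z gives the same grasp; the last joint's range is limited). The gripper opens to 85 mm and grips with 20 to 120 N. Pads are 22 mm wide; open, the fingers measure 114 mm over their backs; the gripper's body (76 mm by 85 mm) begins 54 mm behind the grasp point. The pads swing forward as they close: fully open they stand 13 mm farther back than shut.
Start: joints at [-1.311, 0.264, 1.604, -0, 1.274, -0.037], TCP at [0.197, -0.645, 0.239] pointing down, gripper open.
Joint ranges: [-2.63, 2.63], [-0.94, 2.18], [0.31, 2.57], [-1.31, 4.45], [0, 2.66], [-2.55, 2.55]. Speed limits (rad/s): [2.57, 2.57, 3.14, 3.14, 3.14, 3.14].

### API

Orientations are given as a rotation vector (axis times angle).
In Python, from workcell import * gives the robot as it stands.
- The arm moves only by the tool move_arm, never from a script. Its argument "series" is one flat list of numbers, 7 for each row, row after row: the finger opening in cm, from 0 to 8.54, then the shift along the tool's x, y, z in cm, then the turn, a rotation vector about the tool's x, y, z in degrees. A call has 1 to 5 rows; each row shifts and turns the commanded pose from where the row before left it, along the tool's axes as they then stand; what a row does not reach is not made up. A row lasts 1/8 s, in which the tool goes at most 62.5 mm and 10.7 degrees, less where a joint would pass 70% of its speed; a pose out of reach is approached as far as the arm can. A call is refused whole if a number of a shift passes 6.25 or a number of a turn 10.7, either way. A call with a gripper value outside its range is refused whole. The fingers move at their own pace and stop on an object; "grip_force" is the grip in N (left out, the last holds). Time passes only in rows, so rows that do not move let the fingers close. It gives the time, the measured TCP pose, the force, the opening and the grip force at its end, in the units of the state.
- read_state(): the state, without advancing time (a new reading comes with each control period).
- read_camera(name): name is "scene" or "top" or "wrist"; returns the picture (400x640x3 uint8, red, green, blue); there is no depth.
- calibration(name): a dict with "camera_matrix" (3x3 intrinsics, pixels), "rvec" (rotation vector, rad) and "tvec" (3), from world to camera coordinates, as OpenCV has them. Camera axes: x right, y down, z forward; pixel columns grow to the right and rows downward; lengths in m; the calibration is good to about 2 mm. A picture is of the moment at which its call begins: read the wrist's pose just before it. calibration takes no time and is no camera call; for the wrist camera it gives the pose at the moment of the call.
- finish_job(): hands the job in; it is judged then, once.
The state is a dict: "time": time; "q": joint angles; "joint_vel": joint speeds; "joint_torque": joint torques, N m; "tool_pos": TCP position; "tcp_rot": TCP orientation; "wrist_force": force on the tool from outside, world axes, zero at the start; "torque": the same for the moment, N m; "width": opening from 0.0 (shut) to 1.0 (fully open); "grip_force": force on a finger pad.
Only numpy, scipy, OpenCV 4.12 (cv2) and the standard library are available. Lean on these libraries where they do the work, as an engineer would, in place of code of your own. Each camera call takes 0.05 s, during which the arm holds its last target. There are 200 camera calls.

## Working session

There is one attempt and no reset: what is moved stays moved. The work goes in short steps, Python scripts to look and compute and a tool call to move; the robot and the scene stay as the last step left them, time stands still between calls to the robot, and variables do not carry over. Pictures are saved under pics/ and viewed, at most 10 in all, crops included, and the job is handed in when it is done.

Besides the shell and the picture viewer there is one more tool, called after "Request:" as name(argument=value, ...) on one line, values as JSON. move_arm: Moves the arm, as the interface text tells. Its arguments: {"type":"object","properties":{"series":{"type":"array"},"grip_force":{"type":"number"}},"required":["series"]}

```bash
mkdir -p pics; python3 - <<'E'
from workcell import *
import cv2
for n in("scene","top"):
    cv2.imwrite(f"pics/{n}0.png",read_camera(n)[:,:,::-1]); c=calibration(n); print(n,c)
s=read_state();print(s)
E
```

```text
scene {'camera_matrix': array([[386.11882199,   0.        , 318.13173428],
       [  0.        , 386.11882199, 203.01376609],
       [  0.        ,   0.        ,   1.        ]]), 'rvec': array([ 2.10286623,  1.45681971, -0.49268858]), 'tvec': array([-0.20191575, -0.32290663,  1.43685096])}
top {'camera_matrix': array([[383.85276461,   0.        , 323.38124352],
       [  0.        , 383.85276461, 197.52102636],
       [  0.        ,   0.        ,   1.        ]]), 'rvec': array([ 2.20976917, -2.14861096,  0.06611888]), 'tvec': array([0.01009014, 0.51964855, 0.86880768])}
{'time': 0.1, 'q': array([-1.31088638e+00,  2.64675264e-01,  1.60526444e+00,  1.82843652e-05,
        1.27370335e+00, -3.69251808e-02]), 'joint_vel': array([ 0.00187123, -0.00068984, -0.00230598, -0.00178132,  0.00106801,
        0.00099181]), 'joint_torque': array([ 3.80472184e-04, -5.16705716e+01, -3.68591166e+01, -7.48839352e-05,
        6.31367991e-03, -3.29175816e-05]), 'tool_pos': array([ 0.1972529 , -0.64484835,  0.23807365]), 'tcp_rot': array([-3.10503902e+00, -4.64247663e-01,  3.30847918e-04]), 'wrist_force': array([-0.20427899, -1.05272164, -0.37461445]), 'torque': array([-0.04696517, -0.0086063 , -0.03983537]), 'grip_force': 0.0, 'width': 0.9991844385602189}
```

View pics/top0.png

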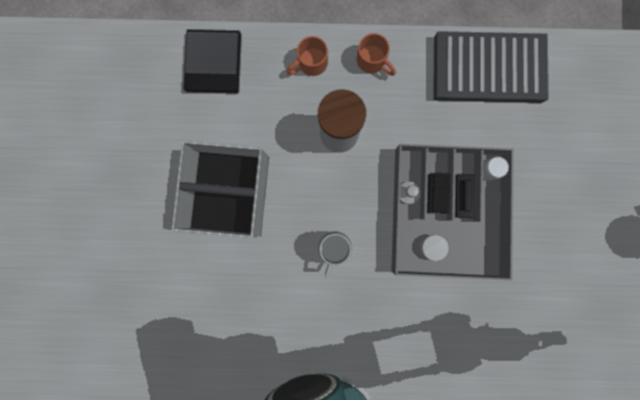

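View pics/scene0.png

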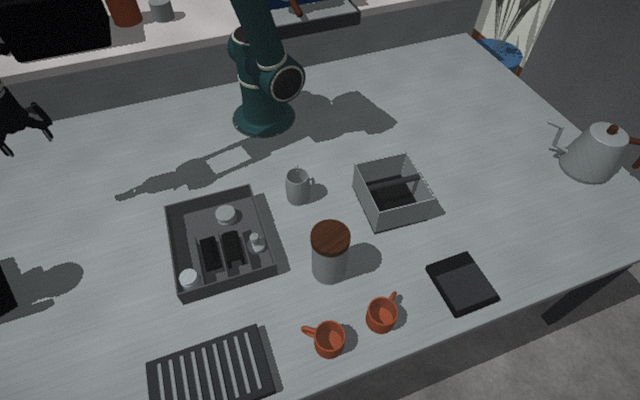

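```bash
python3 - <<'E'
import cv2,numpy as np
i=cv2.imread("pics/top0.png")
a=cv2.resize(i[138:283,388:518],None,fx=4,fy=4,interpolation=cv2.INTER_CUBIC)
b=cv2.resize(i[138:243,168:268],None,fx=2.6,fy=2.6,interpolation=cv2.INTER_CUBIC)
o=np.zeros((580,800,3),np.uint8);o[:580,:520]=a;o[:b.shape[0],525:525+b.shape[1]]=b
o=np.clip(o*1.6,0,255).astype(np.uint8)
cv2.imwrite("pics/c1.png",o)
E
```

```text
(no output)
```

View pics/c1.png

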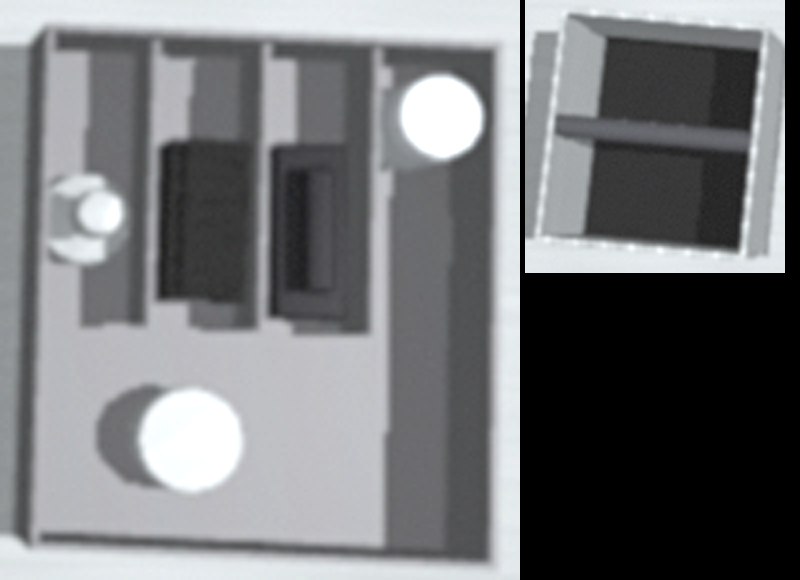

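```bash
cat > h.py <<'E'
import numpy as np, cv2
from scipy.optimize import least_squares
from workcell import *
def proj(c,P): return cv2.projectPoints(np.asarray(P,float).reshape(-1,1,3),c["rvec"],c["tvec"],c["camera_matrix"],None)[0][:,0]
def ray(c,uv,z):
    R=cv2.Rodrigues(c["rvec"])[0];d=R.T@np.linalg.inv(c["camera_matrix"])@[uv[0],uv[1],1];o=-R.T@c["tvec"]
    return o+d*(z-o[2])/d[2]
def fit(c,L,uv,x0):
    L=np.array(L,float)
    def w(p): s,k=np.sin(p[2]),np.cos(p[2]); return np.c_[p[0]+k*L[:,0]-s*L[:,1],p[1]+s*L[:,0]+k*L[:,1],L[:,2]]
    r=least_squares(lambda p:(proj(c,w(p))-uv).ravel(),x0); return r.x,r.fun.reshape(-1,2)
E
python3 - <<'E'
from h import *
c=calibration("top")
R=cv2.Rodrigues(c["rvec"])[0];print("cam",-R.T@c["tvec"])
f=lambda a:np.array([388,138])+(np.array(a)+.5)/4-.5
g=lambda a:np.array([168,138])+(np.array(a)-[525,0]+.5)/2.6-.5
b,r=fit(c,[[.145,.126,.06],[.145,-.126,.06],[-.145,.126,.06],[-.145,-.126,.06]],f([[48,27],[500,45],[30,545],[493,563]]),[.5,-.35,0]);print("bin",b,r.round(1).tolist())
k,r=fit(c,[[.095,.085,.105],[.095,-.085,.105],[-.095,.085,.105],[-.095,-.085,.105]],g([[569,13],[768,30],[538,238],[743,251]]),[.5,.3,0]);print("kb",k,r.round(1).tolist())
for n,uv,z in(("puck",[191,441],.034),("padTL",[160,142],.05),("padTR",[250,143],.05),("padBL",[157,298],.05),("padBR",[246,304],.05),("div1",[139,325],.048),("div2",[256,328],.048),("div3",[366,331],.048)):
    p=ray(c,f(uv),z);d=p[:2]-b[:2];s,q=np.sin(b[2]),np.cos(b[2]);print(n,p.round(4),"bin",np.round([q*d[0]+s*d[1],-s*d[0]+q*d[1]],4))
for n,u,z in(("can",(342,113),.172),("jug",(336,248),.1)):print(n,ray(c,u,z))
E
```

```text
cam [0.45557854 0.01382937 0.9040023 ]
bin [ 0.49561099 -0.26381817 -0.01651529] [[-0.7, -1.5], [0.3, -1.2], [-0.3, 0.8], [0.7, 1.8]]
kb [ 0.52594397  0.24614758 -0.06290455] [[-2.0, -2.4], [1.2, -1.8], [-0.7, 0.8], [1.5, 3.3]]
puck [ 0.4118 -0.23    0.034 ] bin [-0.0844  0.0324]
padTL [ 0.578 -0.207  0.05 ] bin [0.0814 0.0581]
padTR [ 0.5788 -0.2571  0.05  ] bin [0.0831 0.008 ]
padBL [ 0.4908 -0.2062  0.05  ] bin [-0.0058  0.0576]
padBR [ 0.4889 -0.2554  0.05  ] bin [-0.0069  0.0083]
div1 [ 0.4756 -0.1969  0.048 ] bin [-0.0211  0.0666]
div2 [ 0.4758 -0.2616  0.048 ] bin [-0.0199  0.0019]
div3 [ 0.4758 -0.3223  0.048 ] bin [-0.0188 -0.0588]
can [ 0.67364996 -0.00867535  0.172     ]
jug [ 0.40884267 -0.00555369  0.1       ]
```

Request:
move_arm(series=[8.5,0,0,0,0,0,9,8.5,0,0,0,0,0,9,8.5,2.08,-4.18,0,0,0,0,8.5,2.08,-4.18,0,0,0,0,8.5,2.08,-4.18,0,0,0,0], grip_force=40)

```text
time: 0.72
tool_pos: [0.2622, -0.5196, 0.2385]
tcp_rot: [-3.14, 0.028, 0.001]
wrist_force: [0.2, 0.1, 0.3]
width: 0.998
grip_force: 0.0
```

Request:
move_arm(series=[8.5,2.08,-4.18,0,0,0,0,8.5,2.08,-4.18,0,0,0,0,8.5,2.08,-4.18,0,0,0,0,8.5,2.08,-4.18,0,0,0,0,8.5,2.08,-4.18,0,0,0,0])

```text
time: 1.35
tool_pos: [0.3698, -0.3124, 0.2389]
tcp_rot: [-3.141, 0.028, 0.0]
wrist_force: [0.5, -0.6, -0.6]
width: 0.997
grip_force: 0.0
```

Request:
move_arm(series=[8.5,2.08,-4.18,0,0,0,0,8.5,2.08,-4.18,0,0,0,0,8.5,0,0,0,0,0,0])

```text
time: 1.72
tool_pos: [0.4133, -0.2285, 0.2389]
tcp_rot: [-3.14, 0.02, 0.0]
wrist_force: [0.5, -0.5, -0.0]
width: 0.997
grip_force: 0.0
```

```bash
cat >> h.py <<'E'
BIN=np.array([.4956,-.2638,-.0165])
def inb(p,b=BIN):
    d=np.asarray(p)[:2]-b[:2];s,q=np.sin(b[2]),np.cos(b[2]);return np.array([q*d[0]+s*d[1],-s*d[0]+q*d[1]])
def where(b=BIN):
    s=read_state();R=cv2.Rodrigues(s["tcp_rot"])[0]
    print("t",s["time"],"pos",s["tool_pos"].round(4),"inb",inb(s["tool_pos"],b).round(4),"yaw rel",round(np.arctan2(R[1,0],R[0,0])-b[2],4),"z",R[:,2].round(3),"F",s["wrist_force"].round(1),"w",round(s["width"],3),s["grip_force"]);return s
E
python3 - <<'E'
from h import *
where();c=calibration("wrist");i=read_camera("wrist")
np.savez("w1.npz",**c);cv2.imwrite("pics/w1.png",i[:,:,::-1])
# predicted pixels
def W(x,y,z): s,q=np.sin(BIN[2]),np.cos(BIN[2]);return [BIN[0]+q*x-s*y,BIN[1]+s*x+q*y,z]
print(proj(c,[W(-.0844,.0324,.034),W(-.02,0,.048),W(-.02,.062,.048),W(-.145,.126,.06),W(-.007,.031,.05)]).round(0))
E
```

```text
t 1.725 pos [ 0.4133 -0.2285  0.2389] inb [-0.0828  0.0339] yaw rel 0.0037 z [-0.     0.001 -1.   ] F [ 0.5 -0.5 -0. ] w 0.997 0.0
[[316. 172.]
 [347. 116.]
 [289. 116.]
 [235. 228.]
 [318. 103.]]
```

View pics/w1.png

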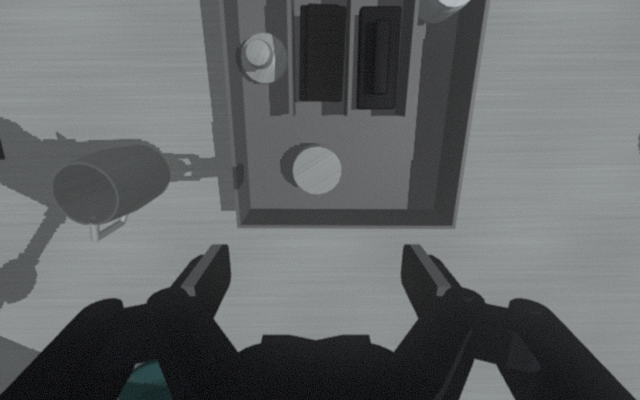

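Request:
move_arm(series=[8.5,0,0.2,5.5,0,0,0,8.5,0,0,5.5,0,0,0,8.5,0,0,5.5,0,0,0,8.5,0,0,3.5,0,0,0,8.5,0,0,1.5,0,0,0])

```text
time: 2.4
tool_pos: [0.4103, -0.2331, 0.0218]
tcp_rot: [-3.139, 0.029, 0.007]
wrist_force: [0.8, 0.1, -0.5]
width: 0.995
grip_force: 0.0
```

Request:
move_arm(series=[8.5,0,0,0.9,0,0,0,4,0,0,0,0,0,0,4,0,0,0,0,0,0,4,0,0,0,0,0,0,4,0,0,0,0,0,0])

```text
time: 3.02
tool_pos: [0.4138, -0.2338, 0.0169]
tcp_rot: [3.14, -0.027, 0.004]
wrist_force: [-1.5, 1.1, 6.7]
width: 0.661
grip_force: 44.1
```

Request:
move_arm(series=[4,0,0,0,0,0,0,4,0,0,0,0,0,0,4,0,0,0,0,0,0])

```text
time: 3.4
tool_pos: [0.4137, -0.2337, 0.0168]
tcp_rot: [3.14, -0.027, 0.004]
wrist_force: [-2.1, 0.6, 5.7]
width: 0.658
grip_force: 44.0
```

Request:
move_arm(series=[4,0,0,-0.5,0,0,0,4,0,2.4,0,0,0,0,4,0,2.4,0,0,0,0,4,0,2.4,0,0,0,0,4,0,2.3,0,0,0,0])

```text
time: 4.03
tool_pos: [0.4106, -0.3288, 0.0201]
tcp_rot: [-3.141, 0.027, 0.001]
wrist_force: [-0.1, -0.0, -4.3]
width: 0.659
grip_force: 43.6
```

```bash
python3 - <<'E'
from h import *
where()
E
```

```text
t 4.025 pos [ 0.4106 -0.3288  0.0201] inb [-0.0839 -0.0664] yaw rel -0.0006 z [-0.  0. -1.] F [-0.1 -0.  -4.3] w 0.659 43.62331750289812
```

Request:
move_arm(series=[4,0,0,0.4,0,0,0,6.5,0,0,0,0,0,0,6.5,0,0,0,0,0,0,6.5,0,0,-1.5,0,0,0,6.5,0,0,-4,0,0,0])

```text
time: 4.65
tool_pos: [0.4095, -0.3267, 0.0706]
tcp_rot: [-3.138, 0.027, 0.006]
wrist_force: [0.1, -0.4, 1.0]
width: 0.762
grip_force: 0.0
```

Request:
move_arm(series=[1.2,0,0,-5.5,0,0,0,1.2,4,-3,-5.5,0,0,0,1.2,4,-3,-3,0,0,0,1.2,4,-3,0,0,0,0,1.2,4,-0.7,0,0,0,0])

```text
time: 5.28
tool_pos: [0.5679, -0.2369, 0.205]
tcp_rot: [3.141, -0.025, 0.004]
wrist_force: [0.8, -0.8, 0.3]
width: 0.139
grip_force: 0.0
```

```bash
python3 - <<'E'
from h import *
where();c=calibration("wrist");i=read_camera("wrist")
t=read_camera("top")
t=cv2.resize(t[138:283,388:518],None,fx=3.2,fy=3.2,interpolation=cv2.INTER_CUBIC)
o=np.zeros((464,800,3),np.uint8);o[:464,:416]=np.clip(t*1.5,0,255);o[:240,416:]=cv2.resize(i,(384,240))
cv2.imwrite("pics/w2.png",o[:,:,::-1])
E
```

```text
t 5.275 pos [ 0.5679 -0.2369  0.205 ] inb [0.0719 0.0281] yaw rel 0.0009 z [ 0.003 -0.001 -1.   ] F [ 0.8 -0.8  0.3] w 0.139 0.0
```

View pics/w2.png

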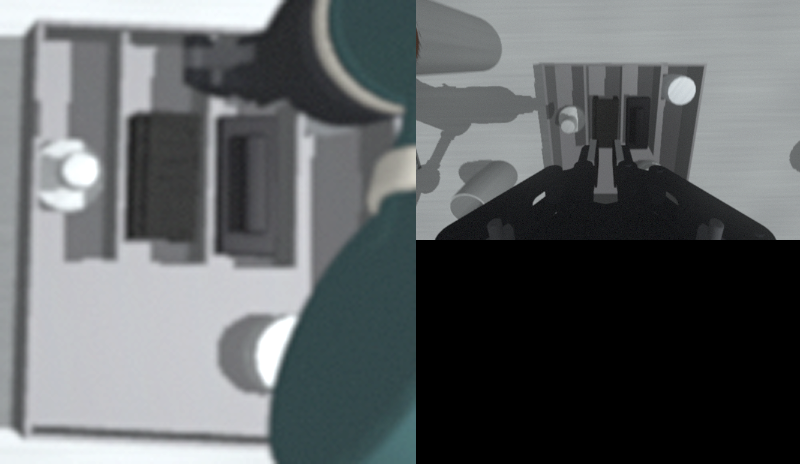

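```bash
python3 - <<'E'
from h import *
c=dict(np.load("w1.npz"))
for n,u,z in(("BL",(301,100),.05),("BR",(344,102),.05),("TL",(305,4),.05),("TR",(347,6),.05),("binBL",(238,227),.06),("binBR",(456,228),.06),("d1",(292,115),.048),("d2",(347,116),.048),("d3",(405,117),.048)): print(n,inb(ray(c,u,z)).round(4))
where()
E
```

```text
BL [-0.0041  0.0488]
BR [-0.0059  0.0037]
TL [0.0839 0.0441]
TR [0.0824 0.0036]
binBL [-0.1442  0.1225]
binBR [-0.1443 -0.129 ]
d1 [-0.0194  0.0587]
d2 [-0.0202 -0.0002]
d3 [-0.021  -0.0623]
t 5.375 pos [ 0.5698 -0.2374  0.204 ] inb [0.0737 0.0276] yaw rel 0.0021 z [ 0.004 -0.001 -1.   ] F [ 0.2 -1.3 -0.5] w 0.139 0.0
```

Request:
move_arm(series=[1.2,3.9,-0.15,0,0,0,0,1.2,0,0,5,0,0,0,1.2,0,0,5,0,0,0,1.2,0,0,2,0,0,0,1.2,0,0,0,0,0,0])

```text
time: 6.0
tool_pos: [0.6036, -0.2376, 0.0814]
tcp_rot: [-3.14, 0.028, 0.005]
wrist_force: [0.1, 0.4, -0.1]
width: 0.143
grip_force: 0.0
```

```bash
python3 - <<'E'
from h import *
where()
E
```

```text
t 6.0 pos [ 0.6036 -0.2376  0.0814] inb [0.1076 0.028 ] yaw rel -0.0012 z [-0.003  0.001 -1.   ] F [ 0.1  0.4 -0.1] w 0.143 0.0
```

Request:
move_arm(series=[1.2,0.5,-0.1,0,0,0,0,1.2,0,0,2.5,0,0,0,1.2,0,0,2,0,0,0,1.2,0,0,0.9,0,0,0,1.2,0,0,0,0,0,0])

```text
time: 6.62
tool_pos: [0.6098, -0.2367, 0.0279]
tcp_rot: [-3.141, 0.027, 0.002]
wrist_force: [0.4, -0.1, 1.0]
width: 0.139
grip_force: 0.0
```

```bash
python3 - <<'E'
from h import *
where()
E
```

```text
t 6.625 pos [ 0.6098 -0.2367  0.0279] inb [0.1137 0.029 ] yaw rel -0.0009 z [-0.001  0.001 -1.   ] F [ 0.4 -0.1  1. ] w 0.139 0.0
```

Request:
move_arm(series=[1.2,-1.2,0,0,0,0,0,1.2,-1.2,0,0,0,0,0,1.2,-1.2,0,0,0,0,0,1.2,-1.2,0,0,0,0,0,1.2,-1.2,0,0,0,0,0])

```text
time: 7.25
tool_pos: [0.5502, -0.2362, 0.0294]
tcp_rot: [3.141, -0.028, 0.003]
wrist_force: [3.0, 1.0, 1.6]
width: 0.141
grip_force: 1.3
```

```bash
python3 - <<'E'
from h import *
where()
E
```

```text
t 7.25 pos [ 0.5502 -0.2362  0.0294] inb [0.0542 0.0285] yaw rel -0.001 z [ 0.002 -0.001 -1.   ] F [3.  1.  1.6] w 0.141 1.3265135698020458
```

Request:
move_arm(series=[1.2,-1.4,0,0,0,0,0,1.2,-1.4,0,0,0,0,0,1.2,-1.4,0,0,0,0,0,1.2,-1.3,0,0,0,0,0,1.2,-1.2,0,0,0,0,0])

```text
time: 7.88
tool_pos: [0.4823, -0.2346, 0.0285]
tcp_rot: [-3.141, 0.027, 0.0]
wrist_force: [3.3, -0.4, 2.1]
width: 0.143
grip_force: 1.2
```

Request:
move_arm(series=[1.2,0,0,0,0,0,0,1.2,0.8,0,0,0,0,0,1.2,0,0,-5,0,0,0,1.2,0,0,-6,0,0,0,1.2,0,0,-6,0,0,0])

```text
time: 8.5
tool_pos: [0.4914, -0.2345, 0.1997]
tcp_rot: [-3.141, 0.027, 0.002]
wrist_force: [0.8, -0.1, 0.3]
width: 0.137
grip_force: 0.0
```

```bash
python3 - <<'E'
from h import *
where();c=calibration("wrist");i=read_camera("wrist");np.savez("w3.npz",**c)
t=read_camera("top")
t=cv2.resize(t[138:283,388:518],None,fx=4,fy=4,interpolation=cv2.INTER_CUBIC)
t=np.clip(t*1.6,0,255).astype(np.uint8)
cv2.imwrite("pics/w3.png",i[:,:,::-1]);cv2.imwrite("pics/t3.png",t[:,:,::-1])
E
```

```text
t 8.5 pos [ 0.4914 -0.2345  0.1997] inb [-0.0047  0.0292] yaw rel -0.0005 z [-0.001  0.001 -1.   ] F [ 0.8 -0.1  0.3] w 0.137 0.0
```

View pics/t3.png

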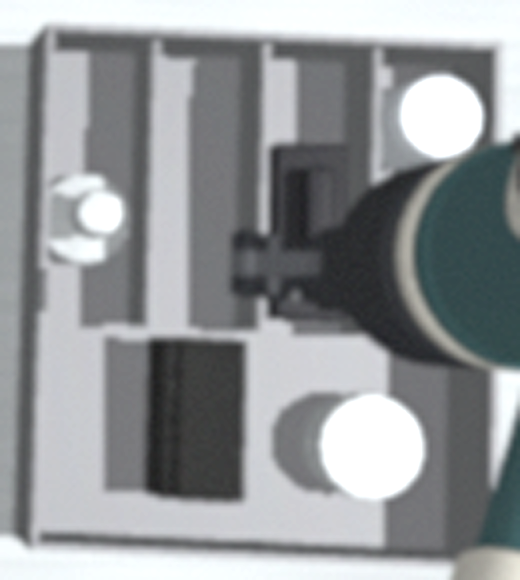

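```bash
python3 - <<'E'
from h import *
c=calibration("top");f=lambda a:np.array([388,138])+(np.array(a)+.5)/4-.5
for u in([245,342],[242,500],[183,339],[175,496],[152,338],[148,493]):print(u,inb(ray(c,f(u),.05)).round(4),inb(ray(c,f(u),.004)).round(4))
print("puck",inb(ray(c,f([372,447]),.034)))
E
```

```text
[245, 342] [-0.0279  0.0084] [-0.027 -0.006]
[242, 500] [-0.1146  0.0082] [-0.1183 -0.0063]
[183, 339] [-0.0278  0.0426] [-0.0269  0.03  ]
[175, 496] [-0.1141  0.0449] [-0.1178  0.0324]
[152, 338] [-0.028   0.0597] [-0.0271  0.048 ]
[148, 493] [-0.1131  0.0597] [-0.1168  0.048 ]
puck [-0.08312512 -0.06872314]
```

Request:
move_arm(series=[7,-3.3,0,0,0,0,0,7,-3.3,0,0,0,0,0,7,0,0,3,0,0,0,7,0,0,4,0,0,0,7,0,0,4,0,0,0])

```text
time: 9.22
tool_pos: [0.4256, -0.2337, 0.0872]
tcp_rot: [3.141, -0.027, 0.001]
wrist_force: [0.4, -1.0, -0.1]
width: 0.819
grip_force: 0.0
```

```bash
python3 - <<'E'
from h import *
where()
E
```

```text
t 9.225 pos [ 0.4256 -0.2337  0.0872] inb [-0.0705  0.029 ] yaw rel -0.0007 z [ 0. -0. -1.] F [ 0.4 -1.  -0.1] w 0.819 0.0
```

Request:
move_arm(series=[7,0,0,3,0,0,0,7,0,0,2.5,0,0,0,7,0,0,1.1,0,0,0,3,0,0,0,0,0,0,3,0,0,0,0,0,0], grip_force=50)

```text
time: 9.85
tool_pos: [0.4262, -0.2342, 0.0235]
tcp_rot: [3.141, -0.027, 0.002]
wrist_force: [-0.0, 1.4, -2.6]
width: 0.527
grip_force: 52.0
```

Request:
move_arm(series=[3,0,0,0,0,0,0,3,0,0,0,0,0,0,3,0,0,0,0,0,0,3,0,0,0,0,0,0,3,0,0,0,0,0,0])

```text
time: 10.48
tool_pos: [0.4254, -0.2337, 0.0228]
tcp_rot: [3.141, -0.027, 0.0]
wrist_force: [-1.8, 0.2, 1.9]
width: 0.531
grip_force: 52.6
```

```bash
python3 - <<'E'
from h import *
where()
E
```

```text
t 10.475 pos [ 0.4254 -0.2337  0.0228] inb [-0.0707  0.0289] yaw rel -0.0009 z [ 0. -0. -1.] F [-1.8  0.2  1.9] w 0.531 52.568319439888
```

Request:
move_arm(series=[3,0,0,-2,0,0,0,3,0,0,-4.5,0,0,0,3,0,0,-5,0,0,0,3,0,0,-5,0,0,0,3,0,0,-5,0,0,0])

```text
time: 11.1
tool_pos: [0.4248, -0.2334, 0.2387]
tcp_rot: [-3.141, 0.027, 0.0]
wrist_force: [0.9, -0.2, -2.6]
width: 0.526
grip_force: 52.1
```

```bash
python3 - <<'E'
from h import *
where();i=read_camera("wrist");t=read_camera("top")
cv2.imwrite("pics/w4.png",i[:,:,::-1])
k=cv2.resize(t[130:250,160:275],None,fx=5,fy=5,interpolation=cv2.INTER_CUBIC);k=np.clip(k*1.8,0,255).astype(np.uint8)
o=np.zeros((600,800,3),np.uint8);o[:,:575]=k;o[:140,575:]=cv2.resize(i,(225,140));cv2.imwrite("pics/k4.png",o[:,:,::-1])
E
```

```text
t 11.1 pos [ 0.4248 -0.2334  0.2387] inb [-0.0713  0.0292] yaw rel -0.0009 z [-0.  0. -1.] F [ 0.9 -0.2 -2.6] w 0.526 52.06832975149155
```

View pics/k4.png

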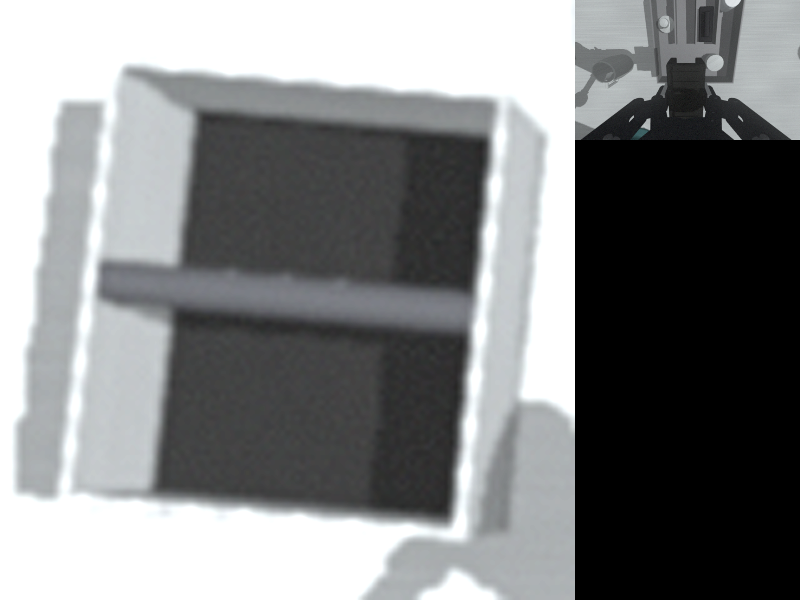

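```bash
python3 - <<'E'
from h import *
c=calibration("top");g=lambda a:np.array([160,130])+(np.array(a)+.5)/5-.5
k,r=fit(c,[[.095,.085,.105],[.095,-.085,.105],[-.095,.085,.105],[-.095,-.085,.105]],g(np.array([[123,66],[507,98],[64,494],[462,538]])),[.5,.3,0]);print("kb",k,r.round(1).tolist())
a=ray(c,g([101,280]),.095);b=ray(c,g([470,312]),.095);d=a-b;print(a,b,(a+b)/2,np.arctan2(-d[0],d[1]),np.linalg.norm(d))
E
```

```text
kb [ 0.52474756  0.24628711 -0.07016287] [[-1.3, -2.2], [1.6, -0.9], [-0.8, 1.8], [0.5, 1.1]]
[0.53063258 0.32961803 0.095     ] [0.52131664 0.17190632 0.095     ] [0.52597461 0.25076218 0.095     ] -0.059000840221301164 0.15798661408798906
```

Request:
move_arm(series=[3,0.9,-4.8,0,0,0,0,3,0.9,-4.8,0,0,0,0,3,0.9,-4.8,0,0,0,0,3,0.9,-4.8,0,0,0,0,3,0.9,-4.8,0,0,0,0])

```text
time: 11.82
tool_pos: [0.4737, 0.0071, 0.2359]
tcp_rot: [3.141, -0.027, -0.003]
wrist_force: [1.3, -0.5, -2.0]
width: 0.531
grip_force: 52.4
```

Request:
move_arm(series=[3,0.9,-4.8,0,0,0,0,3,0.9,-4.8,0,0,0,0,3,0.9,-4.8,0,0,0,0,3,0.9,-4.8,0,0,0,0,3,0.9,-4.8,0,0,0,0])

```text
time: 12.45
tool_pos: [0.5229, 0.246, 0.2356]
tcp_rot: [3.14, -0.027, -0.003]
wrist_force: [0.2, 0.0, -2.7]
width: 0.526
grip_force: 52.4
```

Request:
move_arm(series=[3,0,0,0,0,0,-9.7,3,0,0,0,0,0,-9.7,3,0,0,0,0,0,-9.7,3,0,0,0,0,0,-9.7,3,0,0,0,0,0,-9.7])

```text
time: 13.08
tool_pos: [0.5227, 0.2444, 0.2354]
tcp_rot: [-2.872, -1.273, 0.005]
wrist_force: [-0.3, 0.3, -2.9]
width: 0.528
grip_force: 52.7
```

Request:
move_arm(series=[3,0,0,0,0,0,-9.7,3,0,0,0,0,0,-9.7,3,0,0,0,0,0,-9.7,3,0,0,0,0,0,-9.7,3,0,0,0,0,0,0])

```text
time: 13.7
tool_pos: [0.5227, 0.2444, 0.2357]
tcp_rot: [-2.293, -2.146, 0.004]
wrist_force: [-0.8, 0.1, -2.1]
width: 0.53
grip_force: 52.7
```

```bash
python3 - <<'E'
from h import *
where(np.array([.525,.2475,-.062]));c=calibration("wrist");i=read_camera("wrist");np.savez("w5.npz",**c)
cv2.imwrite("pics/w5.png",np.clip(i[:,:,::-1]*1.5,0,255).astype(np.uint8))
E
```

```text
t 13.7 pos [0.5227 0.2444 0.2357] inb [-0.0021 -0.0033] yaw rel 1.5665 z [-0.002 -0.001 -1.   ] F [-0.8  0.1 -2.1] w 0.53 52.68229812383652
```

View pics/w5.png

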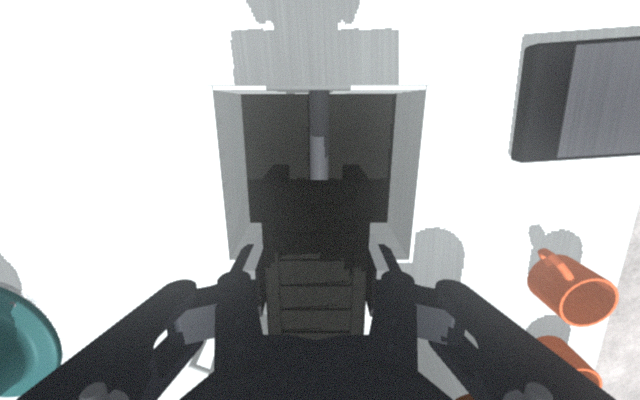

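```bash
python3 - <<'E'
from h import *
c=dict(np.load("w5.npz"));K=np.array([.525,.2475,-.062])
s=read_state();R=cv2.Rodrigues(s["tcp_rot"])[0]
for n,u,z in(("bar far",(320,95),.095),("bar near",(319.3,175),.095),("rimL",(213,87),.105),("rimR",(425,87),.105)):
    p=ray(c,u,z);print(n,p.round(4),"kb",inb(p,K).round(4),"tool",(R.T@(p-s["tool_pos"])).round(4))
E
```

```text
bar far [0.5325 0.3248 0.095 ] kb [0.0027 0.0777] tool [0.081  0.0044 0.1409]
bar near [0.5273 0.2522 0.095 ] kb [0.002  0.0048] tool [0.0082 0.0042 0.141 ]
rimL [0.442 0.337 0.105] kb [-0.0884  0.0842] tool [ 0.087  -0.0867  0.1311]
rimR [0.6216 0.3251 0.105 ] kb [0.0916 0.0834] tool [0.0873 0.0933 0.1307]
```

Request:
move_arm(series=[3,0.2,0.35,0,0,0,0,3,0,0,3,0,0,0,3,0,0,3,0,0,0,3,0,0,3,0,0,0,3,0,0,0.8,0,0,0])

```text
time: 14.38
tool_pos: [0.5255, 0.2458, 0.1369]
tcp_rot: [-2.292, -2.146, 0.007]
wrist_force: [-0.3, -0.2, -2.9]
width: 0.527
grip_force: 52.6
```

```bash
python3 - <<'E'
from h import *
where(np.array([.525,.2475,-.062]));c=calibration("wrist");i=read_camera("wrist");np.savez("w6.npz",**c)
s=read_camera("scene")
o=np.zeros((600,800,3),np.uint8);o[:360,:480]=cv2.resize(i[0:300,120:520],(480,360));o[360:600,:400]=cv2.resize(s[140:236,340:500],(400,240),interpolation=cv2.INTER_CUBIC)
cv2.imwrite("pics/w6.png",np.clip(o[:,:,::-1]*1.8,0,255).astype(np.uint8))
E
```

```text
t 14.375 pos [0.5255 0.2458 0.1369] inb [ 0.0007 -0.0016] yaw rel 1.5671 z [-0.004 -0.002 -1.   ] F [-0.3 -0.2 -2.9] w 0.527 52.62384831905365
```

View pics/w6.png

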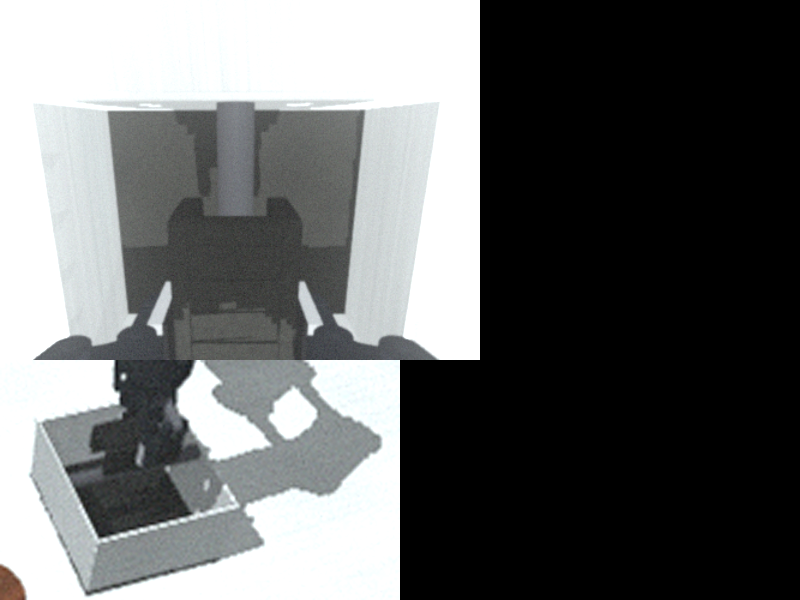

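Request:
move_arm(series=[3,0,0,1.0,0,0,0,3,0,0,1.0,0,0,0,3,0,0,1.0,0,0,0,3,0,0,0.8,0,0,0,3,0,0,0.3,0,0,0])

```text
time: 15.1
tool_pos: [0.5266, 0.2463, 0.0976]
tcp_rot: [-2.292, -2.148, 0.002]
wrist_force: [0.6, 0.0, -3.2]
width: 0.529
grip_force: 52.7
```

Request:
move_arm(series=[3,0,0,0.2,0,0,0,3,0,0,0,0,0,0])

```text
time: 15.35
tool_pos: [0.5273, 0.2465, 0.0966]
tcp_rot: [2.292, 2.149, 0.0]
wrist_force: [0.4, 0.4, -2.2]
width: 0.525
grip_force: 52.7
```

Request:
move_arm(series=[3,0,0,0.3,0,0,0,3,0,0,0,0,0,0])

```text
time: 15.6
tool_pos: [0.527, 0.2464, 0.0934]
tcp_rot: [-2.292, -2.149, 0.0]
wrist_force: [0.4, 0.0, -3.0]
width: 0.529
grip_force: 52.7
```

Request:
move_arm(series=[3,0,0,0.2,0,0,0,3,0,0,0,0,0,0])

```text
time: 15.85
tool_pos: [0.527, 0.2464, 0.0913]
tcp_rot: [-2.292, -2.149, 0.001]
wrist_force: [0.2, 0.3, -2.5]
width: 0.53
grip_force: 52.7
```

Request:
move_arm(series=[3,0,0,0.15,0,0,0,3,0,0,0,0,0,0])

```text
time: 16.1
tool_pos: [0.5273, 0.2465, 0.0908]
tcp_rot: [2.292, 2.149, 0.0]
wrist_force: [-2.4, -0.6, 4.0]
width: 0.528
grip_force: 53.3
```

Request:
move_arm(series=[5.2,0,0,0,0,0,0,6,0,0,0,0,0,0,7.5,0,0,0,0,0,0,7.5,0,0,0,0,0,0,7.5,0,0,-1,0,0,0])

```text
time: 16.73
tool_pos: [0.5263, 0.2461, 0.0994]
tcp_rot: [-2.291, -2.148, 0.003]
wrist_force: [0.2, 1.2, 0.6]
width: 0.876
grip_force: 0.0
```

Request:
move_arm(series=[7.5,0,0,-3,0,0,0,7.5,0,0,-5,0,0,0,7.5,0,0,-5,0,0,0,7.5,-5,0,-4,0,0,0,7.5,-5,0,0,0,0,0])

```text
time: 17.35
tool_pos: [0.5234, 0.148, 0.2751]
tcp_rot: [2.286, 2.147, 0.014]
wrist_force: [0.8, -0.4, -0.1]
width: 0.88
grip_force: 0.0
```

```bash
python3 - <<'E'
from h import *
where(np.array([.525,.2475,-.062]));i=read_camera("wrist")
s=read_camera("scene");t=read_camera("top")
o=np.zeros((600,800,3),np.uint8);o[:250,:400]=cv2.resize(i,(400,250));o[260:600,:566]=cv2.resize(s[140:236,340:500],(566,340),interpolation=cv2.INTER_CUBIC)
o[:250,410:640]=cv2.resize(t[135:250,165:271],(230,250),interpolation=cv2.INTER_CUBIC);o[260:500,580:790]=cv2.resize(t[140:282,390:515],(210,240))
cv2.imwrite("pics/w7.png",np.clip(o[:,:,::-1]*1.8,0,255).astype(np.uint8))
E
```

```text
t 17.35 pos [0.5234 0.148  0.2751] inb [ 0.0046 -0.0994] yaw rel 1.5703 z [ 0.01   0.002 -1.   ] F [ 0.8 -0.4 -0.1] w 0.88 0.0
```

View pics/w7.png

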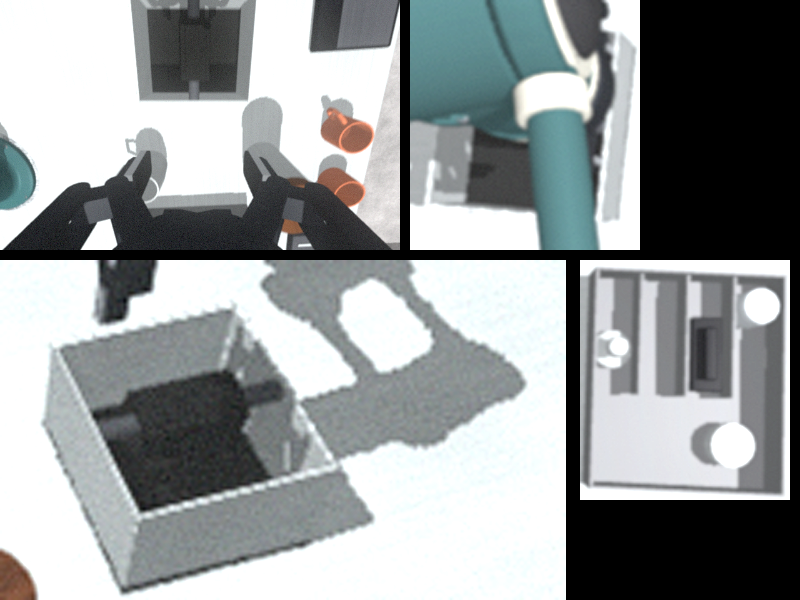

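The pad is hanging along the bar near its middle (wrist view about (195,45), scene view about (185,400)). The puck lies flat in the bay, and the other parts look undisturbed. I'll let everything settle and then hand in.

Request:
move_arm(series=[7.5,0,0,0,0,0,0,7.5,0,0,0,0,0,0,7.5,0,0,0,0,0,0,7.5,0,0,0,0,0,0,7.5,0,0,0,0,0,0])

```text
time: 18.12
tool_pos: [0.5208, 0.1482, 0.2689]
tcp_rot: [-2.291, -2.149, 0.0]
wrist_force: [-0.3, 0.5, 0.2]
width: 0.875
grip_force: 0.0
```

```bash
python3 -c "
from workcell import *
print(finish_job())"
```

```text
the job is handed in; nothing more can be done
None
```

I handed the job in at about 18 s with the pad hanging over the knock box bar, the puck flat in the bay and nothing else visibly moved; the hand-in gave no verdict.

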